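# Mesh a splined chain sprocket on a drive unit and hold it down for the circlip

### The arm

A 6-joint arm with a two-finger parallel gripper is mounted at the origin on the work surface. World frame = base frame: x ahead of the robot, y to its left, z up, the work surface at z = 0. Lengths are in m, angles in degrees, forces in N, time in s.
With the tool pointing down it reaches from about 0.35 to 0.875 m from the base axis. Payload 4.2 kg.
Tool frame: the origin (TCP) lies midway between the tips of the shut fingers; the grasp point (between the pads) lies 19 mm behind it; z points along the fingers, y is the line along which they close (so a half turn about z gives the same grasp; the last joint's range is limited). The gripper opens to 87 mm and grips with 3 to 60 N. Pads are 19 mm wide; open, the fingers measure 117 mm over their backs; the gripper's body (75 mm by 190 mm) begins 51 mm behind the grasp point.
Start: joints at [-59.782, 22.042, 0.453, 0, -68.411, -14.817], TCP at [0.166, -0.603, 0.223] pointing down, gripper open.
Joint ranges: [-179.83, 179.83], [-69.29, 118.12], [-61.27, 80.66], [-181.25, 117.63], [-171.15, -9.14], [-177.46, 177.46]. Speed limits (degrees/s): [159.86, 159.86, 180, 180, 180, 180].

### API

Orientations are given as a 3x3 rotation matrix whose columns are the frame's x, y, z axes.
In Python, from station import sensors, eyes, workorder gives the robot as it stands.
- The arm moves only by the shell command python3 -m handwheel 'ROWS'. ROWS is a JSON list of rows, 1 to 8 of them, each an object with the fields finger_gap (the opening from 0.0 (shut) to 1.0 (fully open)), dx, dy, dz (the shift in parts of the range, where 1.0 means 1 m), wx, wy, wz (a rotation vector in normalised numbers (1 is 120 degrees)); a field left out counts as zero (the opening has to be given); each row is the pose to reach, as a shift and turn from the pose commanded when the command began, along the tool's axes at that moment; what a row does not reach only later rows make up. A row lasts 1/10 s, in which the tool goes at most 0.05 m and 8.59 degrees, less where a joint would pass 70% of its speed; a pose out of reach is approached as far as the arm can. The fingers move at their own pace and stop on an object; the grip force is fixed at half the most. Time passes only in rows, so rows that do not move let the fingers close. It prints the time, the measured TCP pose, the force, the opening and the grip force at its end. Shift and turn numbers lie between -1 and 1, and a call with a number outside is refused. Input that does not fit is refused with a message, and nothing moves.
- sensors.sense(): the state, without advancing time (a new reading comes with each control period).
- eyes.capture(name): name is "scene" or "top"; returns a dict with "pixels" (420x560x3 uint8, red, green, blue), "z_map" (420x560 float32, m along the optical axis (not along the pixel's ray), 0 where there is no reading), "K" (3x3 intrinsics, pixels), "world_from_camera" (4x4, takes a point from camera to world coordinates). Camera axes: x right, y up, looking along -z (the intrinsics and any distortion apply to the point x, -y, -z); pixel columns grow to the right and rows downward; lengths in m; the calibration is good to about 2 mm. A picture is of the moment at which its call begins.
- workorder.finish_job(): hands the job in; it is judged then, once.
The state is a dict: "time_s": time; "joints": joint angles; "joint_velocities": joint speeds; "effort": joint torques, N m; "tcp_pos": TCP position; "ee_rot": TCP orientation; "wrist_force": force on the tool from outside, world axes, zero at the start; "moment": the same for the moment, N m; "gripper_width": opening from 0.0 (shut) to 1.0 (fully open); "gripper_force": force on a finger pad.
Only numpy, scipy, OpenCV 4.12 (cv2) and the standard library are available. Lean on these libraries where they do the work, as an engineer would, in place of code of your own. Each camera call takes 0.05 s, during which the arm holds its last target. There are 200 camera calls.

### The job

Fit the small chain sprocket with the splined bore on the drive unit's upright output shaft, boss up: turn it until its splines mesh with the shaft's, slide it down and press it fully home against the spring washer, so that the circlip groove is clear of the boss. Finish while still holding the sprocket pressed fully down in the gripper, ready for a colleague to fit the circlip; do not let go, or the spring lifts it again. Leave the other things on the bench where they are.

Things in the scene. Friction and masses are not known exactly. Their poses are not given: they have to be found in the camera images.
- sprocket: Small steel 15-tooth chain sprocket, loose, flat on the bench, boss (hub) up, 0.22 to 0.35 kg. Disc 65 mm across and 7.2 mm thick at the bottom, round boss 46 mm in diameter above it, 30 mm high in all. Through bore with 6 straight grooves, evenly spaced. Origin: centre of its underside; z up along the bore; x axis through the middle of a groove (the next ones are 60 deg apart).
- boss_top (a point): Centre of the sprocket's boss at its top face, 30 mm above the underside; same axes as the sprocket. The bore: 29.8 mm across the teeth that stand between the grooves, 35.4 mm across the groove bottoms, grooves about 8.7 mm wide at the mouth, teeth chamfered 1.5 mm at the lower end. Boss wall at least 5 mm.
- shaft_end (a point): Centre of the top end of the drive unit's upright output shaft, about 137 mm above the bench. From here down: 5 mm of cone (21 to 27.6 mm diameter), then a plain pilot 27.6 mm in diameter with the circlip groove 6 to 7.5 mm below the end. Axes: z up along the shaft, x through the middle of a spline. The gear box locks itself: the shaft cannot be turned by hand, and its angle differs each time.
- spline_top (a point): Upper end of the splines, on the shaft's axis, 11 mm below shaft_end, same axes: core 28 mm, 6 splines evenly spaced (60 deg), 7 mm wide, 33.8 mm across, chamfered 1.5 mm at the top. Play when meshed about 0.8 mm all round: the sprocket's x axis must lie along the shaft's, give or take a multiple of 60 deg, within about 3 deg (the chamfers help over some degrees more).
- home_seat (a point): Point on the shaft's axis where the centre of the sprocket's underside lies when it is fully home: 39 mm below shaft_end, 28 mm below spline_top, 98 mm above the bench. The boss then ends 9 mm below shaft_end and the circlip groove shows above it. The underside first meets the thrust ring 6 mm above this point. Axes as the drive unit.
- thrust_ring (a joint): Travel of the thrust ring on its wave spring, round the foot of the shaft: steel ring 48 mm in diameter, 3 mm thick. 0 = up (spring free), grows downwards to 0.006 m = fully pressed, hard stop. Takes 5 N to start and 11 N to press fully, the sprocket's weight included; the weight of the sprocket alone does not move it.
- drive_unit: The drive unit, bolted down: steel base plate 200 x 160 x 10 mm, aluminium worm gear box 116 x 96 mm with its top face 90 mm above the bench, black electric motor 72 mm in diameter reaching 190 mm to its +y side (top of its terminal box 98 mm). Origin: centre of the base plate's underside, straight below the shaft; z up.
- plain_sprocket: Bystander: the larger 22-tooth sprocket, 96 mm across, boss 60 mm, 28 mm high, plain round 24 mm bore without splines. Origin: centre of the underside.
- bearing: Bystander: ball bearing lying flat, 62 mm across, 16 mm high. Origin: centre of the underside.
- spacer: Bystander: plain steel spacer tube standing on end, 48 mm across, 40 mm high. Origin: centre of the underside.
- wrench: Bystander: combination spanner lying flat, 180 mm long, 8 mm high. Origin: middle of the underside.
- mallet: Bystander: soft-faced mallet lying flat, 260 mm long, wooden handle, 27 mm high. Origin: middle of the underside.
- circlip_pliers: Bystander: circlip pliers lying flat, about 180 mm long, 12 mm high. Origin: at the pivot, on the bench.
- grease_jar: Bystander: closed white grease jar, 72 mm across, 62 mm high. Origin: centre of the underside.
- oil_bottle: Bystander: white oil bottle with black cap, 60 mm across, 150 mm high. Origin: centre of the underside.
Not all that is in view belongs to the job. What is shaped like the sprocket but orange is not meant.

How it is judged:
By the outcome, as a careful person would: the job done as asked, in the order asked, and still so for the second after the job is handed in, while the arm keeps its last pose, push and grip.
It also fails if it takes over 45 s, if anything falls off the work surface, if the arm or the gripper's body presses on something with over 40 N, if the wrist force passes 120 N, or if a joint passes its speed limit or range.

## Working session

There is one attempt and no reset: what is moved stays moved. The work goes in short steps, Python scripts to look and compute and a shell command to move; the robot and the scene stay as the last step left them, time stands still between calls to the robot, and variables do not carry over. Pictures are saved under pics/ and viewed, at most 10 in all, crops included, and the job is handed in when it is done.

```bash
ls; mkdir -p pics; python3 - <<'E'
from station import sensors, eyes
import cv2,numpy as np,pickle
s=sensors.sense();print({k:np.round(v,3).tolist() for k,v in s.items()})
for n in("scene","top"):
    c=eyes.capture(n);pickle.dump(c,open(n+'0.pkl','wb'));cv2.imwrite(f'pics/{n}0.png',c['pixels'][...,::-1]);print(n,c['K'].tolist(),c['world_from_camera'].round(4).tolist(),[k for k in c])
E
```

```text
pics
{'time_s': 0.0, 'joints': [-59.781, 22.091, 0.382, -0.03, -68.411, -14.816], 'joint_velocities': [0.008, 0.007, 0.025, 0.031, -0.01, -0.02], 'effort': [0.001, -39.067, 18.741, 4.22, 0.011, -0.0], 'tcp_pos': [0.166, -0.602, 0.221], 'ee_rot': [[-0.964, -0.265, -0.001], [-0.265, 0.964, 0.002], [0.0, 0.002, -1.0]], 'wrist_force': [0.454, 1.239, 0.442], 'moment': [0.02, -0.047, 0.002], 'gripper_force': 0.0, 'gripper_width': 1.001}
scene [[491.5631994532903, 0.0, 273.02557493320734], [0.0, 491.5631994532903, 206.77447149568292], [0.0, 0.0, 1.0]] [[-0.6236, -0.5555, 0.55, 1.162], [0.7817, -0.4357, 0.4462, 0.3824], [-0.0082, 0.7082, 0.7059, 0.8835], [0.0, 0.0, 0.0, 1.0]] ['pixels', 'z_map', 'K', 'world_from_camera']
top [[389.92422426642685, 0.0, 276.2633392426711], [0.0, 389.92422426642685, 208.012166858954], [0.0, 0.0, 1.0]] [[-0.0379, 0.9758, -0.2155, 0.3705], [-0.9993, -0.0358, 0.0138, -0.1072], [0.0057, 0.2158, 0.9764, 0.9248], [0.0, 0.0, 0.0, 1.0]] ['pixels', 'z_map', 'K', 'world_from_camera']
```

View pics/scene0.png

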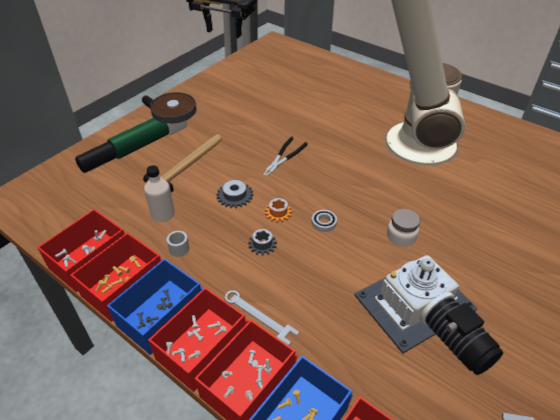

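View pics/top0.png

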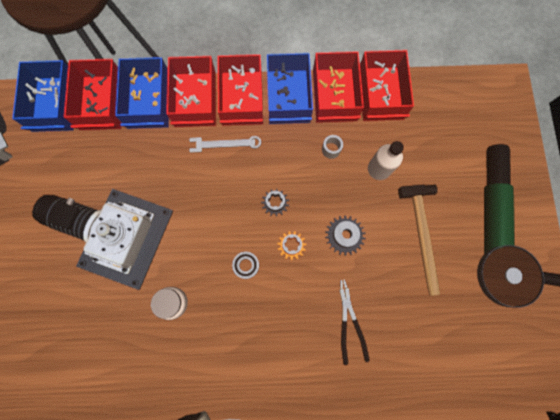

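The scene view shows the dark splined sprocket at (262,241) and the shaft top at (427,262). In the top view they are at (276,202) and (109,231). The orange decoy is beside the sprocket. Next I zoom in on both.

```bash
cat > h.py <<'E'
import numpy as np,cv2,pickle
def ray(c,u,v):
    K=c['K'];T=c['world_from_camera']
    d=np.array([(u-K[0,2])/K[0,0],-(v-K[1,2])/K[1,1],-1.]);return T[:3,3],T[:3,:3]@d
def onplane(c,u,v,z):
    o,d=ray(c,u,v);return o+d*(z-o[2])/d[2]
def proj(c,p):
    T=c['world_from_camera'];q=T[:3,:3].T@(np.asarray(p)-T[:3,3]);K=c['K']
    return np.array([K[0,0]*q[0]/-q[2]+K[0,2],K[1,1]*q[1]/q[2]+K[1,2]])
def rect(c,x,y,z,half=.04,n=400):
    # image of plane z: column -> world x, row -> -y
    w=np.array([[x-half,y+half],[x+half,y+half],[x+half,y-half],[x-half,y-half]])
    src=np.float32([proj(c,[*p,z]) for p in w]);dst=np.float32([[0,0],[n,0],[n,n],[0,n]])
    return cv2.warpPerspective(c['pixels'][...,::-1],cv2.getPerspectiveTransform(src,dst),(n,n),flags=cv2.INTER_CUBIC)
def load(n): return pickle.load(open(n+'.pkl','rb'))
E
python3 - <<'E'
from h import *
s,t=load('scene0'),load('top0')
a=onplane(t,276,202,.03);b=onplane(s,262,238,.03);print(a,b)
c=onplane(t,109,231,.137);d=onplane(s,427,262,.137);print(c,d)
m=np.vstack([np.hstack([rect(t,a[0],a[1],.03,.045,300),rect(s,a[0],a[1],.03,.045,300)]),np.hstack([rect(t,c[0],c[1],.126,.045,300),rect(s,c[0],c[1],.126,.045,300)])])
cv2.imwrite('pics/m1.png',m)
E
```

```text
[ 0.58246747 -0.11978613  0.03      ] [ 0.59264807 -0.11344192  0.03      ]
[0.5088737  0.22406579 0.137     ] [0.51502394 0.23796689 0.137     ]
```

View pics/m1.png

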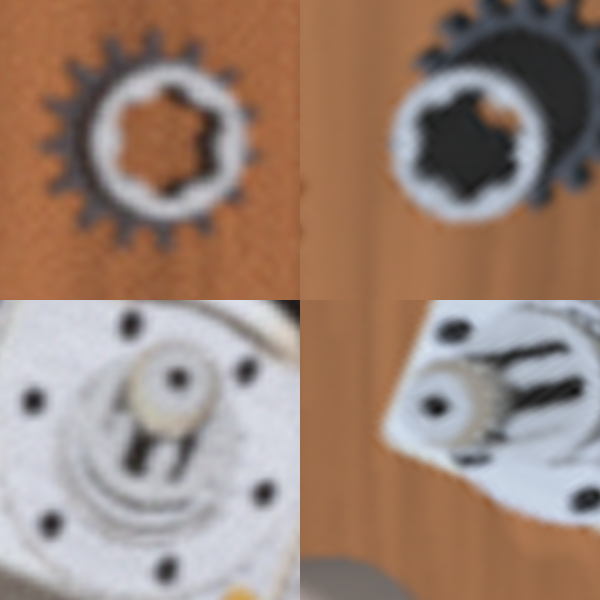

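The montage shows the sprocket boss ring centred at (170,141) in the top view and (468,144) in the scene view, and the two agree within 1 mm. The bore has 6 clear grooves. The shaft's end hole is at (178,378), with dark spline gaps below it. Next I measure both angles, using averaged frames, a polar profile of the bore and an unwrapped view of the shaft cylinder.

```bash
cat > m.py <<'E'
from h import *
from station import eyes
C={}
for n in('scene','top'):
    L=[eyes.capture(n) for _ in range(8)];c=L[0];c['pixels']=np.mean([l['pixels'] for l in L],0).round().astype(np.uint8);pickle.dump(c,open(n+'1.pkl','wb'));C[n]=c
    # sprocket: bright ring
    z=.03;x,y=.5882,-.1175;R=rect(c,x,y,z,.04,800);g=cv2.cvtColor(R,cv2.COLOR_BGR2HSV);k=((g[...,1]<75)&(g[...,2]>120)).astype(np.uint8)
    cs,_=cv2.findContours(k,cv2.RETR_EXTERNAL,cv2.CHAIN_APPROX_NONE);b=max(cs,key=cv2.contourArea);e=cv2.fitEllipse(b)
    X=x-.04+e[0][0]*1e-4;Y=y+.04-e[0][1]*1e-4;print(n,'boss',X,Y,'axes mm',np.array(e[1])/10)
    fill=np.zeros_like(k);cv2.drawContours(fill,[b],-1,1,-1);P=cv2.warpPolar(k,(300,360),e[0],300,cv2.INTER_LINEAR)
    prof=P[:,125:195].sum(1)/10. # mm ring thickness vs image angle (cw)
    th=-np.radians(np.arange(360)) # world ccw
    for h in(6,):
        f=np.sum(prof*np.exp(-1j*h*th));print(' groove angle',(np.degrees(np.angle(-f))/6)%60,'amp',abs(f)/180)
    # fit hole in shaft end at z=.137
    q=onplane(c,*((109,231) if n=='top' else (427,262)),.137)
    R=rect(c,q[0],q[1],.137,.02,400);g=cv2.cvtColor(R,cv2.COLOR_BGR2GRAY);g=cv2.GaussianBlur(g,(15,15),0)
    cv2.imwrite(f'pics/shaft_{n}.png',R)
    w=np.clip(95-g.astype(float),0,None);
    lab,L2,st,ce=cv2.connectedComponentsWithStats((g<110).astype(np.uint8));print([(np.round(ce[i]).tolist(),int(st[i,4]),(q[:2]+[(ce[i][0]-200)*1e-4,(200-ce[i][1])*1e-4]).round(4).tolist()) for i in range(1,lab) if st[i,4]>300])
E
python3 m.py; python3 -c "
import cv2,numpy as np
cv2.imwrite('pics/m2.png',np.hstack([cv2.imread('pics/shaft_top.png'),cv2.imread('pics/shaft_scene.png')]))"
```

```text
scene boss 0.5869864807128905 -0.11806548156738281 axes mm [46.184198   48.74002686]
 groove angle 33.183390260579145 amp 1.483187605768938
[([365.0, 53.0], 3367, [0.5315, 0.2527]), ([393.0, 183.0], 1267, [0.5343, 0.2397]), ([190.0, 187.0], 3081, [0.514, 0.2393]), ([365.0, 275.0], 1645, [0.5315, 0.2304]), ([298.0, 344.0], 1438, [0.5248, 0.2235])]
top boss 0.5888007507324218 -0.11726618347167968 axes mm [47.1890625  47.58375549]
 groove angle 33.230440352078375 amp 1.458684033442334
[([264.0, 34.0], 2097, [0.5152, 0.2407]), ([148.0, 249.0], 7814, [0.5037, 0.2192]), ([287.0, 240.0], 3376, [0.5175, 0.22])]
```

View pics/m2.png

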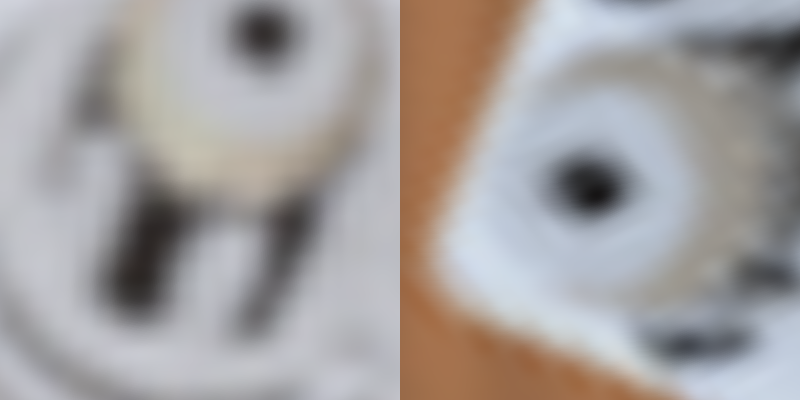

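The left panel (top view) shows the end hole at (264,34), with two dark spline gaps below it around (148,249) and (287,240). The right panel (scene view) shows the hole at (590,187) and the gaps at the right edge. Now I unwrap the spline cylinder.

```bash
python3 - <<'E'
from h import *
out=[]
for n,ax in(('top',(.5152,.2407)),('scene',(.514,.2393))):
    c=load(n+'1');cam=c['world_from_camera'][:3,3]-np.array([*ax,.11]);print(n,'cam az',np.degrees(np.arctan2(cam[1],cam[0])))
    for r in(.0169,.014):
        th=np.radians(np.arange(0,360,.5));z=np.linspace(.128,.098,60)
        M=np.array([[proj(c,[ax[0]+r*np.cos(t),ax[1]+r*np.sin(t),zz]) for t in th] for zz in z]).astype(np.float32)
        U=cv2.remap(c['pixels'][...,::-1],M[...,0],M[...,1],cv2.INTER_CUBIC);g=cv2.cvtColor(U,cv2.COLOR_BGR2GRAY).astype(float)
        out.append(cv2.resize(U,(720,140)))
        for lo,hi in((10,30),(30,50)):
            p=g[lo:hi].mean(0);print(r,lo,' '.join(f'{v:.0f}' for v in p[::10]))
cv2.imwrite('pics/m3.png',np.vstack(out))
E
```

```text
top cam az -112.58711685134247
0.0169 10 186 185 180 174 168 167 168 172 176 180 186 190 189 188 189 188 187 184 181 180 179 180 180 182 183 185 185 184 182 181 179 178 176 173 169 165 159 155 157 164 171 180 186 183 167 135 88 51 41 66 113 159 184 190 186 164 129 99 99 124 149 168 176 182 185 186 187 186 186 185 185 185
0.0169 30 176 169 164 159 155 157 165 178 187 187 178 158 138 122 125 144 167 182 187 187 185 182 180 177 172 166 161 159 162 166 170 173 176 177 175 172 168 168 173 180 187 191 190 184 170 139 105 78 72 84 120 157 179 187 183 166 137 115 116 137 158 174 181 184 184 184 185 185 186 187 185 182
0.014 10 156 156 155 157 163 172 179 184 185 183 181 176 172 169 171 176 182 185 187 186 185 184 183 181 180 179 176 172 165 157 148 140 133 127 121 117 121 135 154 172 181 180 174 158 130 96 63 45 47 68 106 143 171 184 189 181 159 123 88 71 76 96 119 141 154 161 162 161 158 156 155 155
0.014 30 142 140 143 151 162 174 184 191 190 181 158 128 93 70 70 95 131 164 181 189 189 188 186 183 177 168 157 144 134 127 122 120 124 133 145 157 166 172 177 183 186 185 178 161 134 98 63 45 
[... 576 characters left out ...]
72 174 174 170 163 157 149 141 124 104 101 114 134 153 165 172 177 179 179 178 176 174 172 172 174 179 183 186 185 172 141 92 55
0.014 10 35 49 94 143 172 182 186 183 166 130 82 48 49 77 112 139 157 166 171 172 171 169 166 161 155 149 146 145 148 153 161 173 183 189 187 177 156 124 104 95 112 153 181 190 187 180 172 163 158 152 142 130 120 111 107 107 111 118 126 135 149 165 178 183 185 183 177 159 127 82 44 35
0.014 30 35 49 98 151 178 184 185 184 169 134 87 53 56 84 114 138 156 166 172 176 177 177 175 171 162 147 126 104 94 106 129 144 149 149 153 158 160 163 165 165 164 162 158 152 147 144 139 133 128 126 128 134 144 154 163 169 171 172 173 174 176 179 182 185 186 185 177 158 126 81 43 33
```

View pics/m3.png

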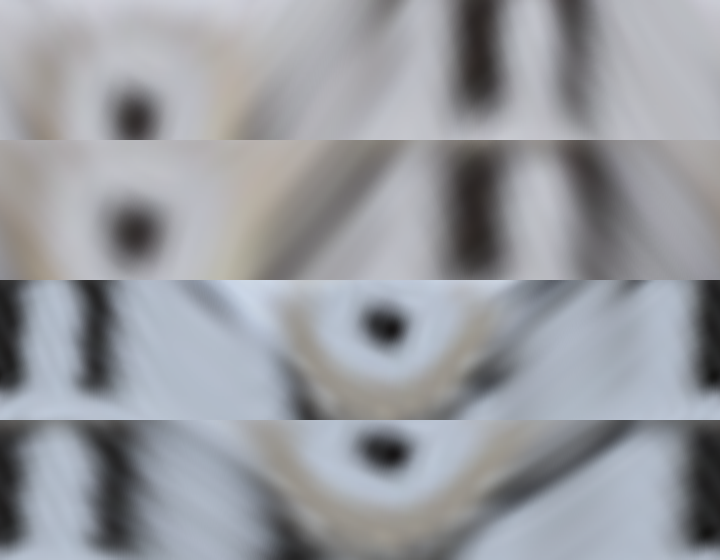

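Measured values:
- Sprocket: about (0.588, -0.1177), grooves at 33.2° (mod 60).
- Shaft: about (0.5146, 0.240), splines at about 26.5°, after allowing for the visible side walls of the splines.
- Turn needed: about -6.7° about world z, which is +6.7° about tool z.

I'm moving above the sprocket first.

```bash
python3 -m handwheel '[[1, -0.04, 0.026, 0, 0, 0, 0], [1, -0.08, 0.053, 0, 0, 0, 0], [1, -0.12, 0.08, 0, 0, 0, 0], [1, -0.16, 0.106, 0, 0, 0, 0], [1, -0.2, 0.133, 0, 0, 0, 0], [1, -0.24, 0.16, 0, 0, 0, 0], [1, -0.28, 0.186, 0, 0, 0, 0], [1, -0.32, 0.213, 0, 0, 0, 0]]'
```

```text
refused: ROWS must be a list of objects with named fields. Nothing was moved.
```

The call was refused and nothing moved: it wants a list of objects with named fields. Same move again in that form.

```bash
python3 -m handwheel '[{"finger_gap":1, "dx":-0.04, "dy":0.026}, {"finger_gap":1, "dx":-0.08, "dy":0.053}, {"finger_gap":1, "dx":-0.12, "dy":0.08}, {"finger_gap":1, "dx":-0.16, "dy":0.106}, {"finger_gap":1, "dx":-0.2, "dy":0.133}, {"finger_gap":1, "dx":-0.24, "dy":0.16}, {"finger_gap":1, "dx":-0.28, "dy":0.186}, {"finger_gap":1, "dx":-0.32, "dy":0.213}]'; python3 -m handwheel '[{"finger_gap":1, "dx":-0.04, "dy":0.026}, {"finger_gap":1, "dx":-0.08, "dy":0.053, "dz":0.02}, {"finger_gap":1, "dx":-0.12, "dy":0.08, "dz":0.04}, {"finger_gap":1, "dx":-0.16, "dy":0.106, "dz":0.06}, {"finger_gap":1, "dx":-0.19, "dy":0.13, "dz":0.08}, {"finger_gap":1, "dx":-0.215, "dy":0.143, "dz":0.12}, {"finger_gap":1, "dx":-0.215, "dy":0.143, "dz":0.13}, {"finger_gap":1, "dx":-0.215, "dy":0.143, "dz":0.13}]'; cat > st.py <<'E'
from station import sensors
import numpy as np
s=sensors.sense();R=s['ee_rot'];R=np.array(R);p=np.array(s['tcp_pos'])
print(s['time_s'],'p',p.round(4),'yaz',np.degrees(np.arctan2(R[1,1],R[0,1])).round(2),'z',R[:,2].round(4),'F',np.round(s['wrist_force'],1),'M',np.round(s['moment'],2),'w',round(s['gripper_width'],3),'gf',s['gripper_force'],'j',np.round(s['joints'],1))
import sys
if len(sys.argv)>1:
    t=np.array([float(a) for a in sys.argv[1:4]]);print('d tool',(R.T@(t-p)).round(4))
E
python3 st.py .588 -.1177 .009
```

```text
time_s: 1.7
tcp_pos: [0.419, -0.3106, 0.223]
ee_rot: [[-0.964, -0.266, 0.001], [-0.266, 0.964, -0.0], [-0.001, -0.001, -1.0]]
wrist_force: [0.2, -1.0, -0.4]
gripper_width: 0.997
gripper_force: 0.0
time_s: 2.5
tcp_pos: [0.5859, -0.1168, 0.0902]
ee_rot: [[-0.964, -0.266, -0.005], [-0.267, 0.964, -0.0], [0.005, 0.001, -1.0]]
wrist_force: [-0.1, -0.8, -0.1]
gripper_width: 1.0
gripper_force: 0.0
2.5 p [ 0.5859 -0.1168  0.0902] yaz 105.46 z [-5.4e-03 -2.0e-04 -1.0e+00] F [-0.1 -0.8 -0.1] M [-0.01 -0.02 -0.04] w 1.0 gf 0.0 j [  4.2  26.6 -13.1  -0.  -50.7 -78.8]
d tool [-0.0022 -0.0015  0.0812]
```

```bash
python3 -m handwheel '[{"finger_gap":1, "dz":0.03}, {"finger_gap":1, "dz":0.06}, {"finger_gap":1, "dz":0.075}, {"finger_gap":1, "dz":0.082}, {"finger_gap":1, "dz":0.082}]'; python3 st.py .588 -.1177 .009; python3 st.py; python3 - <<'E'
from h import *
from station import eyes
c=eyes.capture('scene');r=c['pixels'][170:290,180:340,::-1];cv2.imwrite('pics/g1.png',cv2.resize(r,None,fx=4.5,fy=4.5,interpolation=cv2.INTER_CUBIC))
E
```

```text
time_s: 3.0
tcp_pos: [0.5873, -0.1181, 0.0113]
ee_rot: [[-0.964, -0.265, 0.001], [-0.265, 0.964, -0.0], [-0.001, -0.0, -1.0]]
wrist_force: [-0.1, 0.9, 1.3]
gripper_width: 0.999
gripper_force: 0.0
3.0 p [ 0.5873 -0.1181  0.0113] yaz 105.35 z [ 7.e-04 -2.e-04 -1.e+00] F [-0.1  0.9  1.3] M [-0.01  0.05 -0.  ] w 0.999 gf 0.0 j [  4.1  32.4 -17.    0.  -40.6 -78.8]
d tool [-0.0008  0.0002  0.0023]
3.0 p [ 0.5873 -0.1181  0.0113] yaz 105.35 z [ 7.e-04 -2.e-04 -1.e+00] F [-0.1  0.9  1.3] M [-0.01  0.05 -0.  ] w 0.999 gf 0.0 j [  4.1  32.4 -17.    0.  -40.6 -78.8]
```

View pics/g1.png

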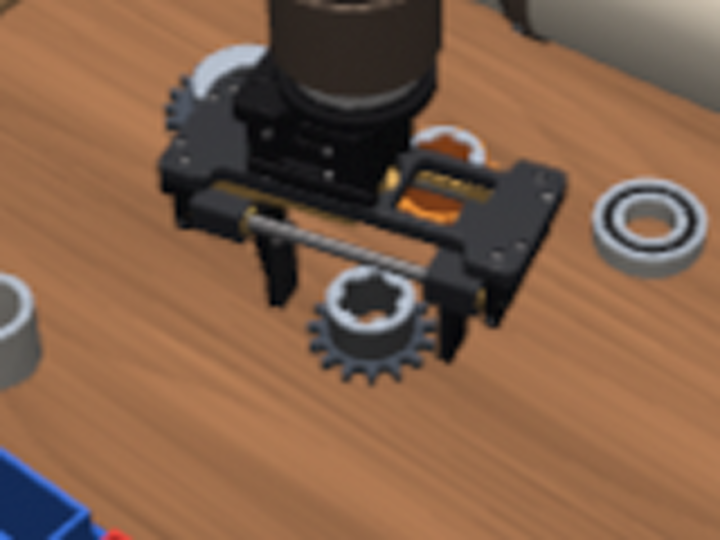

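The sprocket sits centred between the open fingers at about (370,310) in the crop, and the decoy and bearing are clear. I lower slightly, then close.

```bash
python3 -m handwheel '[{"finger_gap":1, "dz":0.002}, {"finger_gap":0, "dz":0.002}, {"finger_gap":0, "dz":0.002}, {"finger_gap":0, "dz":0.002}, {"finger_gap":0, "dz":0.002}, {"finger_gap":0, "dz":0.002}, {"finger_gap":0, "dz":0.002}]'; python3 st.py
```

```text
time_s: 3.75
tcp_pos: [0.5872, -0.1171, 0.0085]
ee_rot: [[-0.964, -0.266, -0.0], [-0.266, 0.964, 0.0], [0.0, 0.0, -1.0]]
wrist_force: [-1.1, 2.5, 1.2]
gripper_width: 0.537
gripper_force: 1.0
3.75 p [ 0.5872 -0.1171  0.0085] yaz 105.4 z [-1.e-04  1.e-04 -1.e+00] F [-1.1  2.5  1.2] M [ 0.6   0.21 -0.01] w 0.537 gf 0.9516741306197218 j [  4.2  32.6 -17.1  -0.  -40.3 -78.8]
```

```bash
python3 -m handwheel '[{"finger_gap":0}, {"finger_gap":0}, {"finger_gap":0}, {"finger_gap":0}]'; python3 st.py; python3 -m handwheel '[{"finger_gap":0, "dz":-0.01}, {"finger_gap":0, "dz":-0.03}, {"finger_gap":0, "dz":-0.07}, {"finger_gap":0, "dz":-0.11}, {"finger_gap":0, "dz":-0.14}, {"finger_gap":0, "dz":-0.16}, {"finger_gap":0, "dz":-0.165}, {"finger_gap":0, "dz":-0.165}]';python3 st.py .5146 .240 .172
python3 - <<'E'
from h import *
from station import eyes
o=[]
for n in('scene','top'):
    c=eyes.capture(n);pickle.dump(c,open(n+'2.pkl','wb'))
    p=proj(c,[.587,-.117,.185]).astype(int);print(p)
    r=c['pixels'][max(p[1]-30,0):p[1]+50,p[0]-40:p[0]+40,::-1];o.append(cv2.resize(r,(400,400),interpolation=cv2.INTER_CUBIC))
cv2.imwrite('pics/g2.png',np.hstack(o))
E
```

```text
time_s: 4.15
tcp_pos: [0.5872, -0.1171, 0.0085]
ee_rot: [[-0.964, -0.266, -0.0], [-0.266, 0.964, 0.0], [0.0, 0.0, -1.0]]
wrist_force: [-1.5, 1.0, 1.0]
gripper_width: 0.519
gripper_force: 30.3
4.15 p [ 0.5872 -0.1171  0.0085] yaz 105.4 z [-2.e-04  1.e-04 -1.e+00] F [-1.5  1.   1. ] M [0.51 0.15 0.02] w 0.519 gf 30.327249257819062 j [  4.2  32.6 -17.1  -0.  -40.3 -78.8]
time_s: 4.95
tcp_pos: [0.5871, -0.1172, 0.1739]
ee_rot: [[-0.964, -0.265, 0.001], [-0.265, 0.964, 0.0], [-0.001, 0.0, -1.0]]
wrist_force: [0.4, 0.5, -2.8]
gripper_width: 0.52
gripper_force: 30.3
4.95 p [ 0.5871 -0.1172  0.1739] yaz 105.38 z [ 8.e-04  5.e-04 -1.e+00] F [ 0.4  0.5 -2.8] M [-0.03  0.03  0.02] w 0.52 gf 30.310847356096815 j [  4.2  21.6  -7.5  -0.  -60.8 -78.8]
d tool [-0.0249  0.3636  0.002 ]
[260 186]
[274 181]
```

View pics/g2.png

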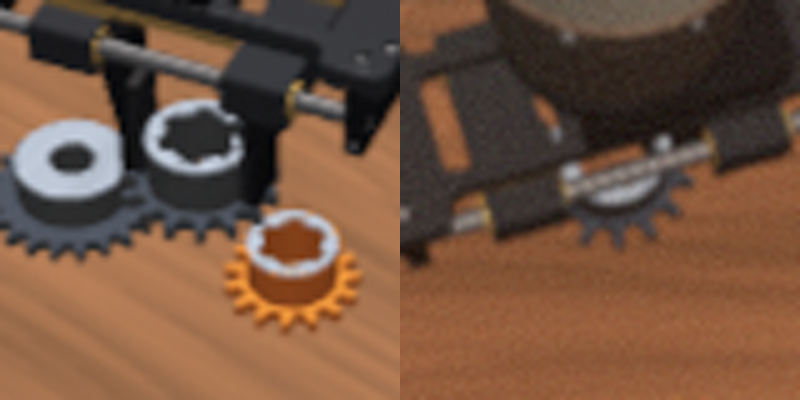

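It is held and level. Its bore is visible in the left panel at about (198,135). I re-measure its centre and angle in the grip.

```bash
cat > b.py <<'E'
from h import *
import sys
def boss(c,x,y,z):
    R=rect(c,x,y,z,.04,800);g=cv2.cvtColor(R,cv2.COLOR_BGR2HSV);k=((g[...,1]<75)&(g[...,2]>120)).astype(np.uint8)
    cs,_=cv2.findContours(k,cv2.RETR_EXTERNAL,cv2.CHAIN_APPROX_NONE)
    b=min([q for q in cs if cv2.contourArea(q)>20000],key=lambda q:np.hypot(*(q[:,0].mean(0)-400)))
    h=cv2.convexHull(b);(e0,r)=cv2.minEnclosingCircle(b);e=cv2.fitEllipse(h);ctr=e[0]
    P=cv2.warpPolar(k,(300,360),ctr,300,cv2.INTER_LINEAR);prof=P[:,125:195].sum(1)/10.
    th=-np.radians(np.arange(360))
    f=np.sum(prof*np.exp(-6j*th))
    # robust: 6-fold fit ignoring occluded sectors
    ok=P[:,205:225].mean(1)>.5;A=np.c_[np.ones(360),np.cos(6*th),np.sin(6*th),np.cos(th),np.sin(th)][ok];s=np.linalg.lstsq(A,prof[ok],rcond=None)[0]
    return (x-.04+ctr[0]*1e-4,y+.04-ctr[1]*1e-4),np.array(e[1])/10,(np.degrees(np.angle(-f))/6)%60,(np.degrees(np.arctan2(-s[2],-s[1]))/6)%60,ok.sum(),R,k
if __name__=='__main__':
    for n,z in(('scene1',.03),('scene2',.1954)):
        r=boss(load(n),.587,-.1175,z);print(n,r[:5]);cv2.imwrite(f'pics/b_{n}.png',r[5])
E
python3 b.py
```

```text
scene1 ((0.5867937347412109, -0.11759228515624999), array([46.35595093, 50.8431488 ]), np.float64(33.19416573794459), np.float64(26.80583426205541), np.int64(360))
scene2 ((0.5887309539794922, -0.12057470397949217), array([43.118573  , 47.81029358]), np.float64(33.101922101175546), np.float64(28.76743441848941), np.int64(262))
```

The 6-fold phase had a sign slip in the first script: the grooves are at 26.8°, which the m1 picture confirms with the groove near 86° = 26 mod 60. The shaft is at about 26.5°, so little or no turn is needed. I move to above the shaft.

```bash
python3 -m handwheel '[{"finger_gap":0, "dx":-0.0015, "dy":0.02}, {"finger_gap":0, "dx":-0.004, "dy":0.06}, {"finger_gap":0, "dx":-0.007, "dy":0.1}, {"finger_gap":0, "dx":-0.009, "dy":0.14}, {"finger_gap":0, "dx":-0.012, "dy":0.18}, {"finger_gap":0, "dx":-0.015, "dy":0.22}, {"finger_gap":0, "dx":-0.017, "dy":0.26}, {"finger_gap":0, "dx":-0.02, "dy":0.3}]'; python3 -m handwheel '[{"finger_gap":0, "dx":-0.0025, "dy":0.038}, {"finger_gap":0, "dx":-0.004, "dy":0.058}, {"finger_gap":0, "dx":-0.0041, "dy":0.0639}, {"finger_gap":0, "dx":-0.0041, "dy":0.0639}, {"finger_gap":0, "dx":-0.0041, "dy":0.0639}]'; python3 st.py .5139 .2402 .17
python3 - <<'E'
from h import *
from b import boss
from station import eyes
o=[]
for n in('scene','top'):
    L=[eyes.capture(n) for _ in range(4)];c=L[0];c['pixels']=np.mean([l['pixels'] for l in L],0).round().astype(np.uint8);pickle.dump(c,open(n+'3.pkl','wb'))
    p=proj(c,[.514,.24,.18]).astype(int)
    r=c['pixels'][max(p[1]-35,0):p[1]+45,p[0]-40:p[0]+40,::-1];o.append(cv2.resize(r,(400,400),interpolation=cv2.INTER_CUBIC))
    if n=='scene':
        r=boss(c,.514,.24,.1954);print(r[:5])
cv2.imwrite('pics/g3.png',np.hstack(o))
E
```

```text
time_s: 5.85
tcp_pos: [0.5254, 0.1783, 0.1717]
ee_rot: [[-0.964, -0.265, -0.003], [-0.265, 0.964, -0.002], [0.004, -0.001, -1.0]]
wrist_force: [1.5, -0.5, -2.8]
gripper_width: 0.522
gripper_force: 30.3
time_s: 6.35
tcp_pos: [0.5135, 0.239, 0.1726]
ee_rot: [[-0.964, -0.265, -0.002], [-0.265, 0.964, -0.002], [0.002, -0.001, -1.0]]
wrist_force: [-0.0, -0.3, -2.3]
gripper_width: 0.518
gripper_force: 30.3
6.35 p [0.5135 0.239  0.1726] yaz 105.37 z [-0.0018 -0.0015 -1.    ] F [-0.  -0.3 -2.3] M [-0.   -0.    0.02] w 0.518 gf 30.311028022695723 j [  41.3   18.8  -12.1   -0.   -59.3 -116. ]
d tool [-0.0007  0.001   0.0026]
((0.5149557403564453, 0.2366644622802734), array([46.14404297, 47.20321045]), np.float64(32.59680926041588), np.float64(27.40319073958412), np.int64(360))
```

View pics/g3.png

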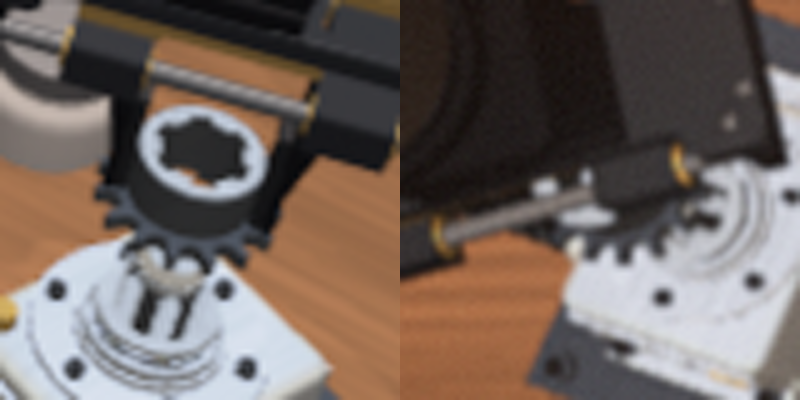

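The left panel (scene view) shows the sprocket level above the shaft, with its bore at (205,155) and the shaft end and splines showing below at (165,290). I let the arm settle and refine the centring in the scene view.

```bash
python3 -m handwheel '[{"finger_gap":0}, {"finger_gap":0}]' >/dev/null; cat > r.py <<'E'
from h import *
from b import boss
from station import eyes,sensors
L=[eyes.capture('scene') for _ in range(6)];c=L[0];c['pixels']=np.mean([l['pixels'] for l in L],0).round().astype(np.uint8)
s=sensors.sense();p=np.array(s['tcp_pos']);zt=p[2]-.0085+.03
r=boss(c,.514,.239,zt);print('ring',np.round(r[0],4),r[1],r[3],'tcp',p.round(4))
# boss-top depth check and the same for the shaft end in the earlier picture
def pts(c,x,y,z,rad):
    T=c['world_from_camera'];u0,v0=proj(c,[x,y,z]).astype(int);o=[]
    for v in range(v0-14,v0+15):
        for u in range(u0-14,u0+15):
            d=c['z_map'][v,u]
            if d>0:
                o_,di=ray(c,u,v);q=o_+di*d
                if abs(q[2]-z)<.006 and np.hypot(q[0]-x,q[1]-y)<rad:o.append(q)
    return np.array(o)
q=pts(c,*r[0],zt,.026);print('depth boss n',len(q),np.median(q,0).round(4),'mean',q.mean(0).round(4))
for n in('scene1','top1'):
    q=pts(load(n),.5146,.24,.137,.012);print(n,'depth shaft',len(q),np.median(q,0).round(4),q[:,2].max())
    q=pts(load(n),.588,-.1175,.03,.026);print(n,'depth boss',len(q),np.median(q,0).round(4))
E
python3 r.py
```

```text
ring [0.5142 0.2375] [46.45863953 47.1013855 ] 27.049722862774384 tcp [0.5138 0.24   0.1736]
depth boss n 302 [0.5178 0.2394 0.1948] mean [0.5163 0.2391 0.1944]
scene1 depth shaft 111 [0.5163 0.24   0.1364] 0.1404622689143662
scene1 depth boss 171 [ 0.5899 -0.1157  0.0299]
top1 depth shaft 103 [0.5137 0.2389 0.1379] 0.14077637482593564
top1 depth boss 167 [ 0.586  -0.1183  0.031 ]
```

```bash
python3 -m handwheel '[{"finger_gap":0, "dy":0.001, "dz":0.01}, {"finger_gap":0, "dy":0.001, "dz":0.02}, {"finger_gap":0, "dy":0.001, "dz":0.028}, {"finger_gap":0, "dy":0.001, "dz":0.032}, {"finger_gap":0, "dy":0.001, "dz":0.036}, {"finger_gap":0, "dy":0.001, "dz":0.036}]'>/dev/null;python3 st.py .5138 .241 .137
```

```text
7.85 p [0.5133 0.2408 0.1369] yaz 105.4 z [-1.e-03 -8.e-04 -1.e+00] F [ 0.4  0.1 -2.2] M [-0.02  0.01  0.01] w 0.522 gf 30.311009957600277 j [  41.5   20.9  -14.7   -0.   -54.5 -116.1]
d tool [-0.0005  0.0001 -0.0001]
```

No contact on the cone or pilot. I continue down in small steps to the splines.

```bash
python3 -m handwheel '[{"finger_gap":0, "dz":0.002}, {"finger_gap":0, "dz":0.004}, {"finger_gap":0, "dz":0.006}, {"finger_gap":0, "dz":0.006}]'>/dev/null;python3 st.py
```

```text
8.25 p [0.5135 0.241  0.1314] yaz 105.4 z [-0.e+00  2.e-04 -1.e+00] F [-0.  -0.1 -2.9] M [ 0.15  0.02 -0.01] w 0.522 gf 30.309548245139126 j [  41.5   21.2  -15.1   -0.   -53.7 -116.1]
```

```bash
python3 -m handwheel '[{"finger_gap":0, "dz":0.003}, {"finger_gap":0, "dz":0.006}, {"finger_gap":0, "dz":0.009}, {"finger_gap":0, "dz":0.009}]'>/dev/null;python3 st.py
```

```text
8.65 p [0.5135 0.2411 0.122 ] yaz 105.4 z [-3.e-04  0.e+00 -1.e+00] F [-0.5  2.4 -2.7] M [0.41 0.02 0.05] w 0.518 gf 30.306544511212792 j [  41.5   21.8  -15.7   -0.   -52.5 -116.1]
```

It is meshed: the underside is 12 mm below the spline top with no axial force. I ease +y slightly and go down to the ring.

```bash
python3 -m handwheel '[{"finger_gap":0, "dy":0.0005, "dz":0.003}, {"finger_gap":0, "dy":0.0005, "dz":0.006}, {"finger_gap":0, "dy":0.0005, "dz":0.009}, {"finger_gap":0, "dy":0.0005, "dz":0.011}, {"finger_gap":0, "dy":0.0005, "dz":0.011}]'>/dev/null;python3 st.py
```

```text
9.15 p [0.5134 0.2412 0.112 ] yaz 105.41 z [-2.e-04 -6.e-04 -1.e+00] F [-2.  -0.8  2.4] M [-0.17  0.67 -0.01] w 0.519 gf 30.338119869024922 j [  41.5   22.4  -16.4    0.   -51.2 -116.1]
```

```bash
python3 -m handwheel '[{"finger_gap":0, "dz":0.002}, {"finger_gap":0, "dz":0.004}, {"finger_gap":0, "dz":0.004}]'>/dev/null;python3 st.py;python3 -m handwheel '[{"finger_gap":0, "dz":0.001}, {"finger_gap":0, "dz":0.002}, {"finger_gap":0, "dz":0.002}]'>/dev/null;python3 st.py
```

```text
9.45 p [0.5136 0.2414 0.1083] yaz 105.42 z [ 7.e-04 -1.e-04 -1.e+00] F [-3.4 -0.6  5.7] M [-0.39  0.97  0.02] w 0.517 gf 30.355846705012084 j [  41.5   22.7  -16.6    0.   -50.7 -116.1]
9.75 p [0.5136 0.2414 0.1067] yaz 105.43 z [ 8.e-04 -0.e+00 -1.e+00] F [-3.4 -2.   8.5] M [-0.45  1.1   0.04] w 0.516 gf 30.201188164748913 j [  41.5   22.8  -16.7    0.   -50.5 -116.1]
```

```bash
python3 -m handwheel '[{"finger_gap":0, "dz":0.0005}, {"finger_gap":0, "dz":0.001}, {"finger_gap":0, "dz":0.001}]'>/dev/null;python3 st.py;python3 -m handwheel '[{"finger_gap":0, "dz":0.0005}, {"finger_gap":0, "dz":0.001}, {"finger_gap":0, "dz":0.001}]'>/dev/null;python3 st.py
```

```text
10.05 p [0.5137 0.2414 0.1064] yaz 105.44 z [ 0.0011 -0.     -1.    ] F [-3.9 -0.4 10.1] M [-0.51  1.45  0.05] w 0.523 gf 30.172994788657803 j [ 4.150e+01  2.280e+01 -1.670e+01  1.000e-01 -5.040e+01 -1.161e+02]
10.35 p [0.5137 0.2414 0.1064] yaz 105.46 z [ 0.0015 -0.     -1.    ] F [-7.4 -2.5 15.1] M [-0.64  2.02 -0.05] w 0.524 gf 30.185378486584327 j [ 4.160e+01  2.280e+01 -1.680e+01  1.000e-01 -5.040e+01 -1.161e+02]
```

Hard stop: z stays at 0.1064 (underside at 0.098) while the force rises. I relieve the side load a little, add a small margin of push, and look.

```bash
python3 -m handwheel '[{"finger_gap":0, "dx":0.0005}, {"finger_gap":0, "dx":0.0008, "dz":0.0005}, {"finger_gap":0, "dx":0.0008, "dz":0.0005}, {"finger_gap":0, "dx":0.0008, "dz":0.0005}]'>/dev/null;python3 st.py
python3 - <<'E'
from h import *
from station import eyes
L=[eyes.capture('scene') for _ in range(4)];c=L[0];im=np.mean([l['pixels'] for l in L],0).astype(np.uint8)
p=proj(c,[.514,.24,.12]).astype(int);r=im[p[1]-35:p[1]+35,p[0]-45:p[0]+45,::-1];cv2.imwrite('pics/f.png',cv2.resize(r,(720,560),interpolation=cv2.INTER_CUBIC))
E
python3 st.py
```

```text
10.75 p [0.5137 0.2414 0.1064] yaz 105.47 z [ 3.3e-03  7.0e-04 -1.0e+00] F [-5.5 -2.  16.2] M [-0.72  1.66 -0.03] w 0.521 gf 30.185602671310363 j [ 4.160e+01  2.280e+01 -1.690e+01  1.000e-01 -5.020e+01 -1.162e+02]
10.95 p [0.5137 0.2414 0.1064] yaz 105.47 z [ 3.3e-03  7.0e-04 -1.0e+00] F [-4.8 -2.2 15.8] M [-0.79  1.69  0.  ] w 0.517 gf 30.185604089214024 j [ 4.160e+01  2.280e+01 -1.690e+01  1.000e-01 -5.020e+01 -1.162e+02]
```

View pics/f.png

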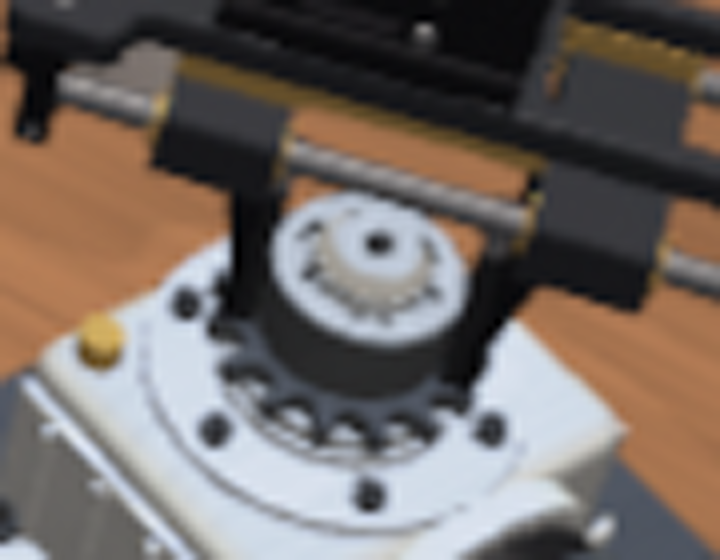

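The sprocket is seated level on the shaft: the shaft end, with its hole at (378,243), stands above the boss face, and the disc is down at the gear box. z holds steady with about 16 N of push, so I hand it in.

```bash
python3 -c "
from station import workorder;print(workorder.finish_job())"
```

```text
the job is handed in; nothing more can be done
None
```

The splined sprocket is on the output shaft, meshed and pressed to the hard stop (underside about 98 mm above the bench), held down in the gripper with about 16 N; the job was handed in at about 11 s.

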